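# Slide a bent U-tube home in a manometer's notched block

## Robot

A 6-joint arm with a two-finger parallel gripper is mounted at the origin on the work surface. World frame = base frame: x ahead of the robot, y to its left, z up, the work surface at z = 0. Lengths are in m, angles in degrees, forces in N, time in s.
With the tool pointing down it reaches from about 0.3 to 0.75 m from the base axis. Payload 8.5 kg.
Tool frame: the origin (TCP) lies at the very end of the fingers, on their centre line; the grasp point (between the pads) lies 19 mm behind it (env.tcp_to_grasp is the distance from the TCP to the grasp point, in m); z points along the fingers, y is the line along which they close (so a half turn about z gives the same grasp; the last joint's range is limited). The gripper opens to 85 mm and grips with 20 to 120 N. Pads are 22 mm wide; open, the fingers measure 114 mm over their backs; the gripper's body (76 mm by 85 mm) begins 54 mm behind the grasp point. The pads swing forward as they close: fully open they stand 13 mm farther back than shut.
Start: joints at [-84.643, 21.807, 74.336, -0, 83.858, -12.336], TCP at [0.167, -0.524, 0.231] pointing down, gripper open.
Joint ranges: [-178.18, 178.18], [-50.72, 133.34], [12.68, 142.11], [-81.47, 261.47], [9.98, 163.14], [-165.26, 165.26]. Speed limits (degrees/s): [136.94, 136.94, 180, 180, 180, 180].

## Interface

Orientations are given as a 3x3 rotation matrix whose columns are the frame's x, y, z axes.
In Python, from rig import status, get_image, env gives the robot as it stands.
- The arm moves only by the shell command python3 -m handwheel 'ROWS' [FORCE]. ROWS is text: rows parted by semicolons, each of 7 numbers parted by spaces: the shift along the world's x, y, z in cm, then the turn, a rotation vector about the world's x, y, z in degrees, then the opening, from 0 (shut) to 1 (fully open). In form: dx dy dz wx wy wz gripper; .... A call has 1 to 8 rows; each row is the pose to reach, as a shift and turn from the pose commanded when the call began; what a row does not reach only later rows make up. A row lasts 1/12 s, in which the tool goes at most 41.7 mm and 7.16 degrees, less where a joint would pass 70% of its speed; a pose out of reach is approached as far as the arm can. A call with a gripper value outside its range is refused whole. The fingers move at their own pace and stop on an object; FORCE is the grip in N (left out, the last holds). Time passes only in rows, so rows that repeat a pose let the fingers close. It gives the time, the measured TCP pose, the force, the opening and the grip force at its end, in the units of the state.
- status.observe(): the state, without advancing time (a new reading comes with each control period).
- get_image(name): name is "side" or "top" or "wrist"; returns a dict with "color" (400x640x3 uint8, red, green, blue), "vertical_fov" (degrees; the focal length in pixels is half the picture's height over the tangent of half this angle, whatever the lens; pixels are square), "cx", "cy" (the principal point, pixels), "k1" (the pictures are not rectified: a ray, as slopes to the right and down, at radius r is drawn at 1 + k1 r^2 times it, then the intrinsics apply), "xyz" and "orientation" of the camera in the world. Camera axes: x right, y down, z forward; pixel columns grow to the right and rows downward; lengths in m; the calibration is good to about 2 mm. A picture is of the moment at which its call begins. There is no depth.
- env.close_job(): hands the job in; it is judged then, once.
The state is a dict: "time_s": time; "q": joint angles; "qvel": joint speeds; "joint_efforts": joint torques, N m; "position": TCP position; "tool_rot": TCP orientation; "ft_force": force on the tool from outside, world axes, zero at the start; "wrist_torque": the same for the moment, N m; "grip_width": finger opening in m; "gripper_force": force on a finger pad.
Only numpy, scipy, OpenCV 4.12 (cv2) and the standard library are available. Lean on these libraries where they do the work, as an engineer would, in place of code of your own. Each camera call takes 0.05 s, during which the arm holds its last target. There are 200 camera calls.

## Task

Bring the amber U-tube to the manometer block: slide it over the table, never lifting it clear of the table, turn it and push it in until its left and right open ends both rest fully home in the block's left and right notches. A dropper bottle stands in the tube's mouth and jars, a beaker and a brass weight stand around: do not move or tip any of them, and leave the tube at rest in the notches.

Things in the scene. Friction and masses are not known exactly. Their poses are not given: they have to be found in the camera images.
- u_center (a point): Centre of the loose amber-glass U-tube that lies flat on the white table, 9 mm above the table. Round tube of 18 mm outer diameter, open ends with black sleeves. x axis from the closed end to the open ends, y to the left leg, z up. 130 mm over all along x (-65 to +65 mm), 123 mm along y. 0.08 to 0.17 kg, ordinary sliding friction.
- utube: The same U-tube, same axes, origin below u_center on the table. Straight legs with centre lines at y = +52.5 and -52.5 mm (87 mm clear between them), joined by a straight cross-bar: centre line x = -56 mm, outer face x = -65, inner face x = -47 mm, straight for 81 mm with small corners. Fingers can stand inside the U to draw or turn it, or push behind the cross-bar.
- u_end_left (a point): Tip of the left leg (y = +52.5, x = +65 mm from u_center), on the tube's centre line, 9 mm above the table. Left and right are as seen from above with the open ends pointing away from the viewer.
- u_end_right (a point): Tip of the right leg (y = -52.5, x = +65 mm from u_center).
- rack: Manometer block fixed to the table: blue notches 30 mm high before a 45 mm high aluminium block with two brass nipples, 180 mm wide in all, 85 mm deep behind the origin. Origin on the table midway between the notch throats. x axis: the direction in which the tube goes in (table's +y, up to 0.35 rad off); y axis: towards the left notch; z up.
- notch_left (a point): Where the left leg's tip lies when fully home: at the end wall of the left notch (rack x = 35, y = 52.5 mm), 9 mm above the table. Each notch is open above and towards rack -x, its floor is the table; 22 mm wide from x = 0 to the end wall at x = 35 mm, with lips flaring to 52 mm wide at x = -30 mm.
- notch_right (a point): The same for the right notch (rack x = 35, y = -52.5 mm). The flared lips are upright plates 6 mm thick and 30 mm high, two to each notch, reaching about 32 mm in front of the throats.
- dropper_mid (a point): Small amber dropper bottle with black rubber bulb, upright, loose, 28 mm diameter, 74 mm high; centre half-way up. Starts in the mouth of the U, between or just before the leg ends.
- jar_white_mid (a point): Amber jar with white lid, upright, loose, 48 mm diameter, 68 mm high; centre half-way up. Stands to one side of the lane in front of the block.
- jar_black_mid (a point): Amber jar with black lid, otherwise the same; stands to the other side of the lane. The two may change places.
- beaker_mid (a point): Green plastic beaker, upright, loose, 52 mm diameter, 65 mm high; centre half-way up. Stands beside the U-tube's right leg at the start.
- weight_mid (a point): Brass laboratory weight with a knob, upright, loose, 32 mm diameter, 54 mm high, 0.2 kg; centre half-way up. Stands on the way from the tube to the block.

How it is judged (in metres and radians):
At the end, for the whole second after the job is handed in: The tips of the left and right legs both lie within 6 mm (horizontally) of their home points at the end walls of the left and right notches, the tube lies flat on the table (centre under 13 mm high, tilt under 0.08 rad) and is at rest (horizontal distance between u_end_left and notch_left below 0.006 m and horizontal distance between u_end_right and notch_right below 0.006 m and height (world z) of u_center below 0.013 m and angle between u_center's own z axis and vertical below 0.08 rad and linear speed of utube below 0.01 m/s and angular speed of utube below 0.1 rad/s); the robot touches nothing.
It fails at once if the U-tube is lifted clear of the table (its centre over 30 mm high) (height (world z) of u_center above 0.03 m).
It fails at once if a bystander (dropper bottle, jar, beaker or weight) is moved more than 15 mm or tipped over (distance of any of dropper_mid, jar_white_mid, jar_black_mid, beaker_mid, weight_mid from where it was at the start of the episode above 0.015 m or angle between any of dropper_mid, jar_white_mid, jar_black_mid, beaker_mid, weight_mid's own z axis and vertical above 0.5 rad).
It also fails if it takes over 58 s, if anything falls off the work surface, if the arm or the gripper's body presses on something with over 40 N, if the wrist force passes 120 N, or if a joint passes its speed limit or range.

## Working session

There is one attempt and no reset: what is moved stays moved. The work goes in short steps, Python scripts to look and compute and a shell command to move; the robot and the scene stay as the last step left them, time stands still between calls to the robot, and variables do not carry over. Pictures are saved under pics/ and viewed, at most 10 in all, crops included, and the job is handed in when it is done.

```bash
ls; mkdir -p pics; cat > h.py <<'E'
import numpy as np, cv2
from rig import status, get_image, env
def save(im,name): cv2.imwrite('pics/'+name,im['color'][:,:,::-1])
def ray(im,u,v):
    f=200/np.tan(np.radians(im['vertical_fov'])/2)
    K=np.array([[f,0,im['cx']],[0,f,im['cy']],[0,0,1.]])
    d=np.array([(u-im['cx'])/f,(v-im['cy'])/f]); s=d.copy()
    for _ in range(30): s=d/(1+im['k1']*(s@s))
    R=np.array(im['orientation']); w=R@np.array([s[0],s[1],1]); return np.array(im['xyz']),w
def atz(im,u,v,z):
    o,w=ray(im,u,v); return o+w*(z-o[2])/w[2]
def proj(im,p):
    f=200/np.tan(np.radians(im['vertical_fov'])/2)
    c=np.array(im['orientation']).T@(np.array(p)-np.array(im['xyz'])); s=c[:2]/c[2]
    s=s*(1+im['k1']*(s@s)); return f*s+[im['cx'],im['cy']]
def tri(a,ua,b,ub):
    o1,d1=ray(a,*ua);o2,d2=ray(b,*ub)
    t=np.linalg.lstsq(np.c_[d1,-d2],o2-o1,rcond=None)[0]
    p,q=o1+t[0]*d1,o2+t[1]*d2; return (p+q)/2,np.linalg.norm(p-q)
E
python3 - <<'E'
from h import *
import pickle
d={}
for n in('top','side','wrist'):
    d[n]=get_image(n); save(d[n],n+'0.png'); print(n,{k:np.round(v,4).tolist() for k,v in d[n].items() if k!='color'})
pickle.dump(d,open('d0.pkl','wb'))
print(status.observe())
E
```

```text
pics
top {'vertical_fov': 55.1434, 'cx': 323.4205, 'cy': 194.3652, 'k1': -0.0849, 'xyz': [0.4931, 0.0118, 0.9802], 'orientation': [[0.0187, -0.9952, 0.0965], [-0.9998, -0.0197, -0.0096], [0.0115, -0.0963, -0.9953]]}
side {'vertical_fov': 46.9491, 'cx': 318.2024, 'cy': 207.1791, 'k1': -0.0726, 'xyz': [0.4376, -0.5993, 0.638], 'orientation': [[0.9718, -0.1726, 0.1605], [-0.2346, -0.6431, 0.729], [-0.0227, -0.7461, -0.6654]]}
wrist {'vertical_fov': 65.8384, 'cx': 319.1178, 'cy': 206.8913, 'k1': -0.0293, 'xyz': [0.2362, -0.5031, 0.3727], 'orientation': [[0.3033, -0.9124, -0.2749], [-0.9529, -0.2911, -0.0849], [-0.0026, 0.2877, -0.9577]]}
{'time_s': 0.15, 'q': array([-8.46435946e+01,  2.18329628e+01,  7.43706357e+01, -9.23591034e-05,
        8.38573947e+01, -1.23364968e+01]), 'qvel': array([ 0.13834619, -0.06403207, -0.13480232, -0.04301403, -0.08215608,
       -0.005729  ]), 'joint_efforts': array([ 6.76330310e-04, -4.48627746e+01, -2.31340420e+01, -1.62328392e-04,
        3.82139522e-03, -3.52880681e-05]), 'position': array([ 0.16712426, -0.52377583,  0.23087012]), 'tool_rot': array([[ 9.52699096e-01,  3.03915156e-01, -1.00970512e-04],
       [ 3.03915089e-01, -9.52698534e-01,  1.05973268e-03],
       [ 2.25874364e-04, -1.04029283e-03, -9.99999433e-01]]), 'ft_force': array([ 0.7544041 , -0.22117617, -0.27335584]), 'wrist_torque': array([ 0.02916615,  0.01042601, -0.00814461]), 'gripper_force': 0.0, 'grip_width': 0.08497517084810363}
```

View pics/top0.png

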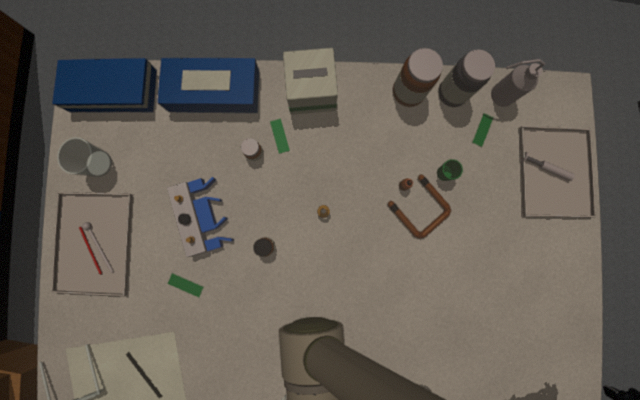

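View pics/side0.png

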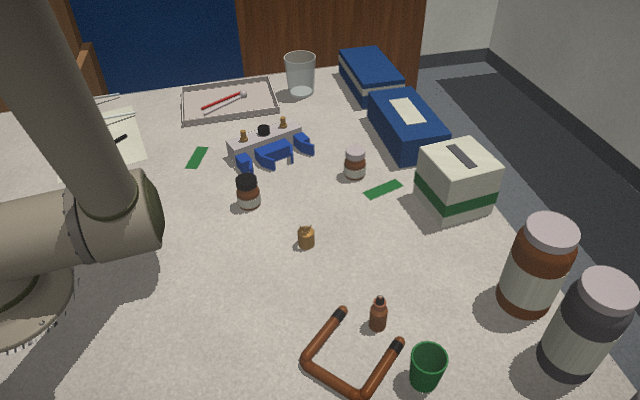

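The top view shows the U at about px (420,207), opening up-left, and the block at about (198,215) opening right. The dropper is near (405,184), the beaker (450,170), the weight (323,212), and the jars (251,148) and (264,247). Next I'll enlarge these.

```bash
python3 - <<'E'
import cv2
a=cv2.imread('pics/top0.png');
b=cv2.resize(a[135:260,160:290],None,fx=4.6,fy=4.6,interpolation=cv2.INTER_CUBIC)
c=cv2.resize(a[150:250,375:475],None,fx=4,fy=4,interpolation=cv2.INTER_CUBIC)
cv2.imwrite('pics/cb.png',b);
import numpy as np
s=cv2.imread('pics/side0.png')
e=cv2.resize(s[285:400,290:450],None,fx=2.5,fy=2.5,interpolation=cv2.INTER_CUBIC)
o=np.zeros((600,800,3),np.uint8); o[:400,:400]=c; o[:e.shape[0],400:800]=e
f=cv2.resize(s[110:180,220:320],None,fx=3,fy=3,interpolation=cv2.INTER_CUBIC); o[300:300+210,450:750]=f
cv2.imwrite('pics/cc.png',np.clip(o*1.5,0,255).astype('uint8'));cv2.imwrite('pics/cb.png',np.clip(b*1.5,0,255).astype('uint8'));
E
```

```text
(no output)
```

View pics/cb.png

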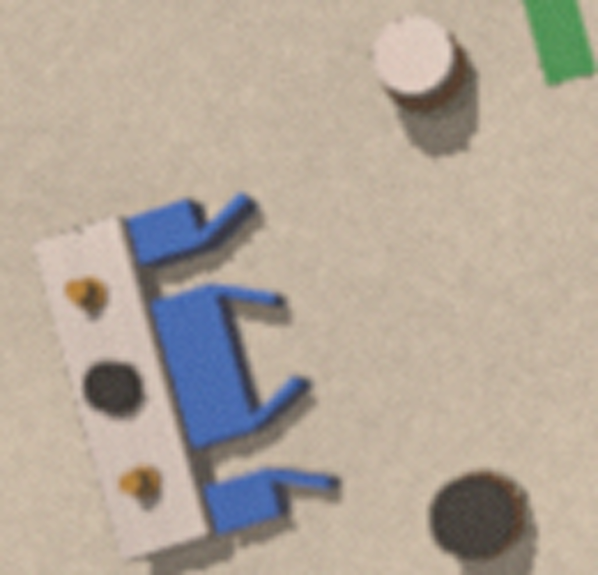

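View pics/cc.png

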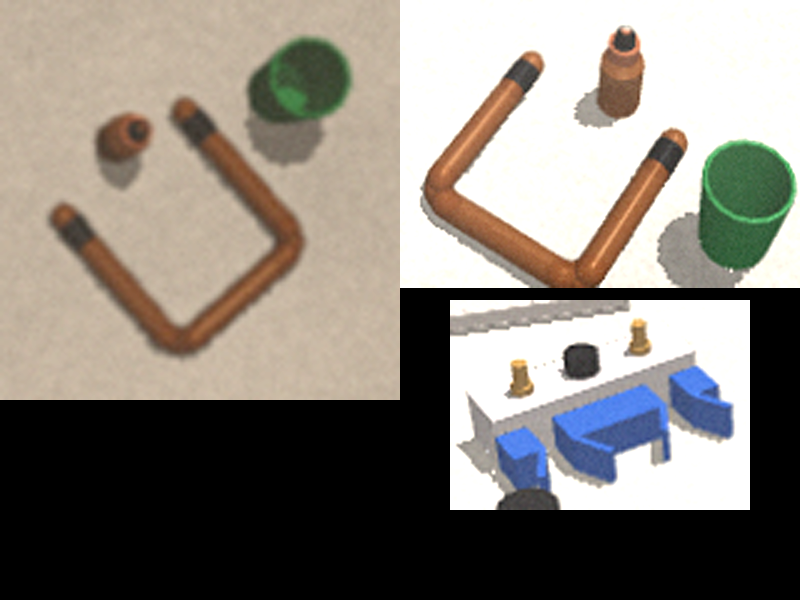

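The crops show the following:
- **Left notch:** the lower one, with throat corners at crop px (252,428) and (267,472).
- **Right notch:** the upper one, with throat corners at (210,288) and (205,240).
- **U in the second crop:** left tip about (56,206), right tip about (177,101), corners about (178,338) and (289,243).
- **Others:** dropper bulb at (139,130), beaker rim centre at (310,77).

```bash
cat > m.py <<'E'
from h import *
import pickle
from scipy.optimize import least_squares
d=pickle.load(open('d0.pkl','rb')); T,S=d['top'],d['side']
B=lambda x,y:(160+(x+.5)/4.6-.5,135+(y+.5)/4.6-.5)
C=lambda x,y:(375+(x+.5)/4-.5,150+(y+.5)/4-.5)
E=lambda x,y:(290+(x-400+.5)/2.5-.5,285+(y+.5)/2.5-.5)
F=lambda x,y:(220+(x-450+.5)/3-.5,110+(y-300+.5)/3-.5)
def fit(obs,x0):
    def P(p,l):
        c,s=np.cos(p[2]),np.sin(p[2]); return [p[0]+c*l[0]-s*l[1],p[1]+s*l[0]+c*l[1],l[2]]
    r=least_squares(lambda p:np.concatenate([proj(im,P(p,l))-np.array(uv) for im,uv,l in obs]),x0,loss='soft_l1')
    return r.x,r.fun.reshape(-1,2)
m=1e-3
rack=[(T,B(x,y),np.array(l)*m) for x,y,l in [(155,302,(35,-41.5,30)),(210,288,(0,-41.5,30)),(252,428,(0,41.5,30)),(197,447,(35,41.5,30)),(145,265,(35,-63.5,30)),(205,240,(0,-63.5,30)),(205,488,(35,63.5,30)),(267,472,(0,63.5,30)),(35,245,(85,-90,45)),(130,558,(85,90,45))]]
u=[(T,C(x,y),np.array(l)*m) for x,y,l in [(56,206,(65,52.5,9)),(177,101,(65,-52.5,9)),(178,338,(-56,52.5,9)),(289,243,(-56,-52.5,9))]]
us=[(S,E(x,y),np.array(l)*m) for x,y,l in [(540,54,(65,52.5,9)),(682,133,(65,-52.5,9)),(437,190,(-56,52.5,9)),(578,276,(-56,-52.5,9))]]
if __name__=='__main__':
    for n,o,x0 in(('rack',rack,(.45,.3,1.6)),('U top',u,(.45,-.2,.8)),('U side',us,(.45,-.2,.8)),('U both',u+us,(.45,-.2,.8))):
        p,r=fit(o,x0); print(n,p.round(4),np.degrees(p[2]).round(1)); print(r.round(1).tolist())
    for n,a,b in(('tipL',C(56,206),E(540,54)),('tipR',C(177,101),E(682,133)),('dropper',C(139,130),E(626,32)),('beaker',C(310,77),E(748,180)),('white',B(413,55),(355,150)),('black',B(475,515),(246,180)),('weight',(323,208),(306,227)),('blkcorner',B(252,428),F(610,440))):
        print(n,[v.round(4) for v in tri(T,a,S,b)])
E
python3 m.py
```

```text
rack [0.5357 0.2822 1.8973] 108.7
[[-0.2, 0.1], [1.1, -1.1], [1.1, 0.2], [-0.3, 0.3], [-0.4, -0.2], [-0.2, 1.0], [0.4, -0.1], [0.3, -0.8], [-0.3, -0.5], [-1.5, 1.4]]
U top [ 0.5603 -0.2455  0.718 ] 41.1
[[-0.5, -0.6], [-0.3, -0.4], [-0.1, 2.7], [2.4, -0.1]]
U side [ 0.5613 -0.2436  0.7123] 40.8
[[0.4, -0.2], [-0.0, -0.7], [-2.4, -0.5], [0.7, 3.3]]
U both [ 0.561  -0.2441  0.7126] 40.8
[[-1.0, -1.1], [-0.7, -0.7], [-0.8, 2.4], [1.8, -0.3], [0.3, 0.1], [-0.1, -0.4], [-2.5, -0.1], [0.6, 3.7]]
tipL [array([ 0.5738, -0.164 ,  0.0125]), np.float64(0.0017)]
tipR [array([ 0.6432, -0.2429,  0.0106]), np.float64(0.0014)]
dropper [array([ 0.6155, -0.2034,  0.0724]), np.float64(0.0015)]
beaker [array([ 0.6506, -0.3112,  0.065 ]), np.float64(0.0005)]
white [array([0.6949, 0.1848, 0.068 ]), np.float64(0.0007)]
black [array([0.4544, 0.1441, 0.0668]), np.float64(0.0004)]
weight [array([0.5482, 0.0034, 0.0443]), np.float64(0.0043)]
blkcorner [array([0.5115, 0.2709, 0.0259]), np.float64(0.0296)]
```

Measured heights match the text: tube 9–12 mm, jars 68, beaker 65, dropper 72. The weight and block are less certain, so I'll recheck them. The plan is to grip the cross-bar across its 18 mm, back out of the dropper, turn, pass between dropper and weight, then run in. First the gripper goes above the cross-bar.

```bash
python3 -m handwheel '17.5 12 0 0 0 57 0.65;17.5 12 0 0 0 57 0.65;17.5 12 0 0 0 57 0.65;17.5 12 0 0 0 57 0.65;17.5 12 0 0 0 57 0.65;17.5 12 0 0 0 57 0.65;17.5 12 0 0 0 57 0.65;17.5 12 0 0 0 57 0.65'
python3 -m handwheel '17.5 12 -5 0 0 56.5 0.65;17.5 12 -5 0 0 56.5 0.65;17.5 12 -5 0 0 56.5 0.65;17.5 12 -5 0 0 56.5 0.65;17.5 12 -5 0 0 56.5 0.65;17.5 12 -5 0 0 56.5 0.65;17.5 12 -5 0 0 56.5 0.65;17.5 12 -5 0 0 56.5 0.65'
python3 -m handwheel '0 0 0 0 0 0 0.65;0 0 0 0 0 0 0.65;0 0 0 0 0 0 0.65'
python3 - <<'E'
from h import *
import pickle
w=get_image('wrist'); t=get_image('top'); pickle.dump((w,t),open('d1.pkl','wb'))
cv2.imwrite('pics/w1.png',np.clip(w['color'][:,:,::-1]*1.4,0,255).astype('uint8'))
o=status.observe();print(o['position'],o['tool_rot'].round(3),o['q'].round(1),o['grip_width'],w['xyz'])
E
```

```text
time_s: 0.82
position: [0.3429, -0.4031, 0.2311]
tool_rot: [[0.256, 0.967, -0.0], [0.967, -0.256, 0.0], [0.0, -0.0, -1.0]]
ft_force: [-1.2, -0.8, -0.8]
grip_width: 0.0555
gripper_force: 0.0
time_s: 1.48
position: [0.5178, -0.2829, 0.1805]
tool_rot: [[-0.665, 0.747, -0.001], [0.747, 0.665, 0.001], [0.001, -0.0, -1.0]]
ft_force: [-0.9, -0.7, 0.5]
grip_width: 0.0555
gripper_force: 0.0
time_s: 1.73
position: [0.517, -0.2841, 0.1813]
tool_rot: [[-0.656, 0.755, -0.0], [0.755, 0.656, 0.0], [0.0, 0.0, -1.0]]
ft_force: [-0.2, 0.2, 0.4]
grip_width: 0.0554
gripper_force: 0.0
[ 0.51698332 -0.28415499  0.18135728] [[-0.657  0.754  0.   ]
 [ 0.754  0.657 -0.   ]
 [-0.    -0.    -1.   ]] [-40.3  28.   72.6  -0.   79.4 -81.3] 0.055410785588314346 [ 0.4678485  -0.23013914  0.32316218]
```

View pics/w1.png

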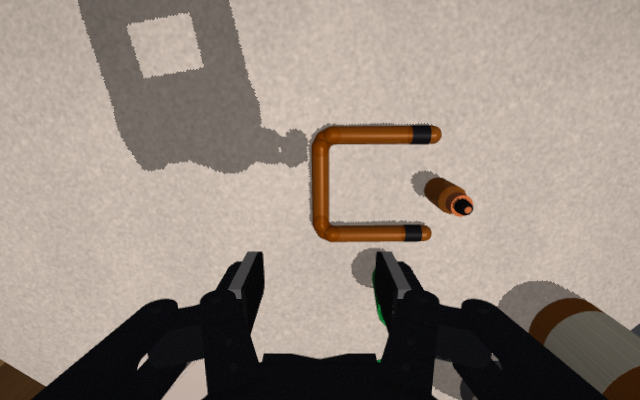

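The wrist view shows the U with its cross-bar outer edge at u≈312 and inner edge at 329. Leg centre lines are at v≈134 and 233, with tips at (441,134) and (431,233). The dropper bulb is at (463,206). I'll refit the pose from these.

```bash
python3 - <<'E'
from m import *
w,t=pickle.load(open('d1.pkl','rb'))
o=[(w,uv,np.array(l)*m) for uv,l in [((441,134),(65,52.5,9)),((431,233),(65,-52.5,9)),((320,185),(-56,0,9)),((380,134.5),(5,52.5,9)),((378,232.5),(5,-52.5,9))]]
p,r=fit(o,(.56,-.245,.72)); print(p.round(4),np.degrees(p[2]),r.round(1).tolist())
for n,q in(('tipL',(65,52.5,9)),('tipR',(65,-52.5,9)),):print(n)
print('tcp proj',proj(w,[.517,-.284,.181]),proj(w,[.517,-.284,.009]), 'beaker top',proj(w,[.6506,-.3112,.065]),'dropper tri',tri(w,(463,206),d['side'],(290+(626-400)/2.5,285+32/2.5)), atz(w,463,206,.074))
# top vs wrist tri of tips
C2=[C(56,206),C(177,101)]
print([tri(w,a,T,b) for a,b in zip([(441,134),(431,233)],C2)])
for uv in((323,208),(323,209),(323,212)):print('weight',atz(T,*uv,.054))
a=d['top']['color'][195:225,308:340];b=d['side']['color'][215:255,288:326]
cv2.imwrite('pics/wt.png',np.clip(1.5*np.hstack([cv2.resize(a,(390,390),interpolation=2),cv2.resize(b,(390,390),interpolation=2)])[:,:,::-1],0,255).astype('uint8'))
E
```

```text
[ 0.5578 -0.2464  0.7222] 41.37720934334536 [[-0.0, -0.1], [0.0, -0.7], [0.1, 1.1], [1.0, -0.4], [-1.7, 0.3]]
tipL
tipR
tcp proj [322.4373224  263.81102857] [320.58042186 187.27645638] beaker top [406.0022868  308.66350471] dropper tri (array([ 0.61432789, -0.20438163,  0.06985123]), np.float64(0.006288804553463646)) [ 0.60858101 -0.20598006  0.074     ]
[(array([ 0.57275216, -0.16426726,  0.00829821]), np.float64(0.0012882812685074557)), (array([ 0.64299235, -0.24356942,  0.00706514]), np.float64(0.00012516469786840974))]
weight [0.54973167 0.00321823 0.054     ]
weight [0.54730759 0.00317259 0.054     ]
weight [0.5400419  0.00303579 0.054     ]
```

View pics/wt.png

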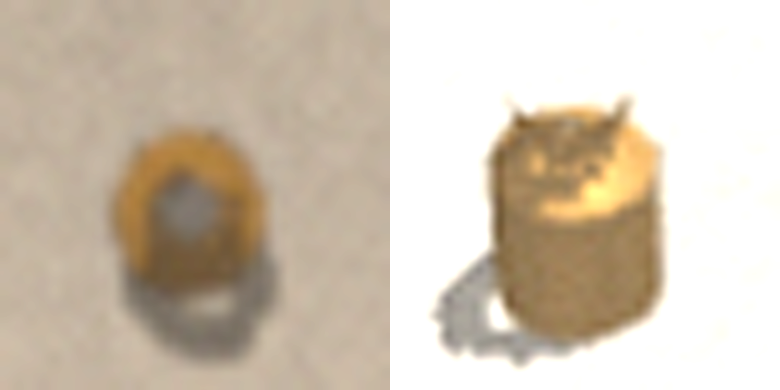

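The weight's body centre refines to about (0.543, 0.003). The cross-bar target (0.516, -0.283) is within 1 mm of the present TCP, so I'll descend and grip.

```bash
python3 -m handwheel '-0.1 0.1 -3 0 0 0 0.65;-0.1 0.1 -6 0 0 0 0.65;-0.1 0.1 -9 0 0 0 0.65;-0.1 0.1 -12 0 0 0 0.65;-0.1 0.1 -14.5 0 0 0 0.65;-0.1 0.1 -16.5 0 0 0 0.65;-0.1 0.1 -17.5 0 0 0 0.65;-0.1 0.1 -17.5 0 0 0 0.65'
python3 -m handwheel '0 0 0 0 0 0 0.65;0 0 0 0 0 0 0.4;0 0 0 0 0 0 0.1;0 0 0 0 0 0 0.1;0 0 0 0 0 0 0.1;0 0 0 0 0 0 0.1;0 0 0 0 0 0 0.1;0 0 0 0 0 0 0.1' 50
```

```text
time_s: 2.5
position: [0.5153, -0.2825, 0.0045]
tool_rot: [[-0.658, 0.753, -0.003], [0.753, 0.658, 0.002], [0.004, -0.001, -1.0]]
ft_force: [-0.7, 0.8, 0.2]
grip_width: 0.0554
gripper_force: 0.0
time_s: 3.17
position: [0.5166, -0.2833, 0.0076]
tool_rot: [[-0.659, 0.752, 0.002], [0.752, 0.659, -0.001], [-0.002, 0.0, -1.0]]
ft_force: [-1.5, 0.0, 6.8]
grip_width: 0.0159
gripper_force: 48.8
```

Width 15.9 mm and the upward push mean the tips gripped above the tube's equator. I'll reopen, go lower and regrip.

```bash
python3 -m handwheel '0 0 0 0 0 0 0.4;0 0 0 0 0 0 0.4;0 0 -0.15 0 0 0 0.4;0 0 -0.3 0 0 0 0.4;0 0 -0.45 0 0 0 0.4;0 0 -0.45 0 0 0 0.4;0 0 -0.45 0 0 0 0.4'
python3 -m handwheel '0 0 0 0 0 0 0.3;0 0 0 0 0 0 0.1;0 0 0 0 0 0 0.1;0 0 0 0 0 0 0.1;0 0 0 0 0 0 0.1;0 0 0 0 0 0 0.1;0 0 0 0 0 0 0.1' 50
```

```text
time_s: 3.75
position: [0.5161, -0.2829, 0.0016]
tool_rot: [[-0.659, 0.753, -0.0], [0.753, 0.659, 0.0], [0.0, -0.0, -1.0]]
ft_force: [-0.7, 0.1, 0.0]
grip_width: 0.0341
gripper_force: 0.0
time_s: 4.33
position: [0.5162, -0.283, 0.002]
tool_rot: [[-0.659, 0.753, 0.0], [0.753, 0.659, -0.0], [-0.0, 0.0, -1.0]]
ft_force: [-0.6, 0.8, 3.9]
grip_width: 0.016
gripper_force: 49.0
```

```bash
python3 -m handwheel '-0.4 -0.35 0 0 0 0 0.1;-1 -0.9 0 0 0 0 0.1;-1.8 -1.6 0 0 0 0 0.1;-2.6 -2.3 0 0 0 0 0.1;-3.4 -3 0 0 0 0 0.1;-4.1 -3.6 0 0 0 0 0.1;-4.5 -3.95 0 0 0 0 0.1;-4.5 -3.95 0 0 0 0 0.1'
python3 -m handwheel '0.4 -0.4 0 0 0 5.6 0.1;0.8 -0.75 0 0 0 11.3 0.1;1.26 -1.05 0 0 0 16.9 0.1;1.73 -1.33 0 0 0 22.5 0.1;2.24 -1.55 0 0 0 28.2 0.1;2.76 -1.72 0 0 0 33.8 0.1;2.76 -1.72 0 0 0 33.8 0.1'
python3 -m handwheel '0.54 -0.1 0 0 0 5.6 0.1;1.08 -0.18 0 0 0 11.2 0.1;1.63 -0.18 0 0 0 16.9 0.1;2.18 -0.14 0 0 0 22.5 0.1;2.72 -0.02 0 0 0 28.2 0.1;3.26 0.11 0 0 0 33.8 0.1;3.26 0.11 0 0 0 33.8 0.1'
python3 - <<'E'
from h import *
t=get_image('top');w=get_image('wrist')
i=t['color'][120:280,160:480]
cv2.imwrite('pics/p2.png',np.clip(1.5*np.vstack([cv2.resize(i,(640,320),interpolation=2),cv2.resize(w['color'],(448,280))[:, :, :] if 0 else np.hstack([cv2.resize(w['color'],(448,280)),np.zeros((280,192,3),np.uint8)])])[:,:,::-1],0,255).astype('uint8'))
E
```

```text
time_s: 5.0
position: [0.4696, -0.3241, 0.002]
tool_rot: [[-0.658, 0.753, -0.001], [0.753, 0.658, -0.001], [-0.0, -0.001, -1.0]]
ft_force: [-3.0, -2.7, 5.2]
grip_width: 0.0159
gripper_force: 49.4
time_s: 5.58
position: [0.498, -0.3409, 0.002]
tool_rot: [[-0.967, 0.254, -0.001], [0.254, 0.967, -0.001], [0.001, -0.001, -1.0]]
ft_force: [0.1, -0.5, 6.3]
grip_width: 0.0162
gripper_force: 49.6
time_s: 6.17
position: [0.5308, -0.3398, 0.002]
tool_rot: [[-0.945, -0.327, -0.001], [-0.327, 0.945, -0.001], [0.001, -0.001, -1.0]]
ft_force: [0.3, -0.2, 5.2]
grip_width: 0.016
gripper_force: 49.5
```

View pics/p2.png

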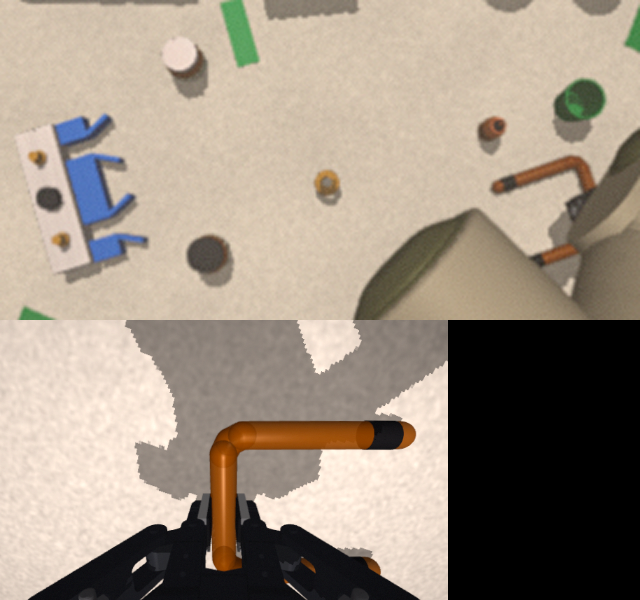

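The U follows the grip rigidly at heading 109°, and the dropper, beaker and weight stand unmoved. I'll fit its pose in the hand from the wrist view (left tip at about (593,164) full-res), while advancing along the block axis.

```bash
python3 -m handwheel '-0.5 1.6 0 0 0 0 0.1;-1.2 3.6 0 0 0 0 0.1;-2 5.9 0 0 0 0 0.1;-2.8 8.2 0 0 0 0 0.1;-3.6 10.6 0 0 0 0 0.1;-4.3 12.8 0 0 0 0 0.1;-5 14.7 0 0 0 -0.4 0.1;-5.4 15.8 0 0 0 -0.4 0.1'
python3 -m handwheel '0 0 0 0 0 0 0.1;0 0 0 0 0 0 0.1'
python3 - <<'E'
from m import *
w=get_image('wrist');t=get_image('top');pickle.dump((w,t),open('d2.pkl','wb'))
s=status.observe();g=s['position'];R=s['tool_rot'];th=np.arctan2(R[1,1],R[0,1])
print(g,np.degrees(th))
save(w,'w3.png')
p,_=fit(rack,(.45,.3,1.6))
for l in((65,52.5,9),(65,-52.5,9),(-56,52.5,9)):
    l=np.array(l)*m; c,sn=np.cos(th),np.sin(th); cx,cy=g[0]+.056*c,g[1]+.056*sn
    print(l,proj(w,[cx+c*l[0]-sn*l[1],cy+sn*l[0]+c*l[1],.009]),proj(t,[cx+c*l[0]-sn*l[1],cy+sn*l[0]+c*l[1],.009]))
E
```

```text
time_s: 6.93
position: [0.4763, -0.1802, 0.002]
tool_rot: [[-0.949, -0.316, -0.0], [-0.316, 0.949, -0.001], [0.001, -0.001, -1.0]]
ft_force: [0.1, -2.2, 2.3]
grip_width: 0.016
gripper_force: 49.2
time_s: 7.1
position: [0.4761, -0.1796, 0.0019]
tool_rot: [[-0.949, -0.316, -0.003], [-0.316, 0.949, 0.002], [0.002, 0.003, -1.0]]
ft_force: [-2.0, 7.0, 12.0]
grip_width: 0.016
gripper_force: 50.0
[ 0.47614657 -0.17984124  0.00191901] 108.38702846414309
[0.065  0.0525 0.009 ] [588.98921435 167.57220485] [355.37340297 273.95889937]
[ 0.065  -0.0525  0.009 ] [540.29056792 357.24964771] [342.80054145 233.94309671]
[-0.056   0.0525  0.009 ] [320.97269391 166.88275322] [400.86544617 259.29660917]
```

```bash
python3 - <<'E'
from m import *
w,t=pickle.load(open('d2.pkl','rb'))
a=cv2.resize(t['color'][150:260,230:410],(720,440),interpolation=2)
b=cv2.resize(w['color'],(256,160))
a[280:440,464:720]=b
cv2.imwrite('pics/p3.png',np.clip(1.5*a[:,:,::-1],0,255).astype('uint8'))
E
```

```text
(no output)
```

View pics/p3.png

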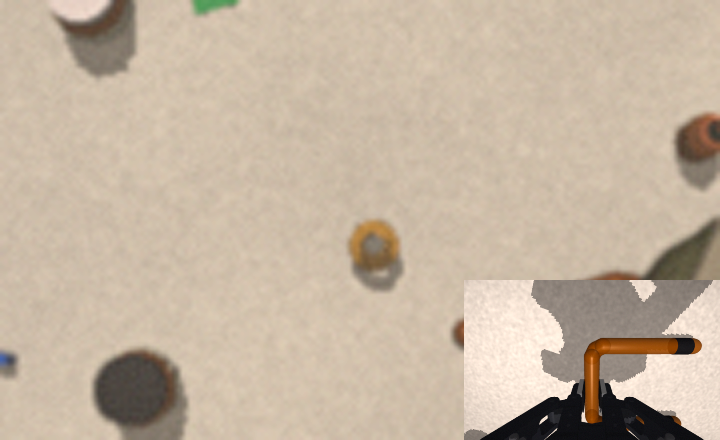

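The right tip is seen at top px (343.8,233.2) against a predicted (342.8,233.9), so the hand pose is good to about 2 mm. Next I go sideways between dropper and weight, then forward past the weight.

```bash
python3 -m handwheel '0.8 0.26 0 0 0 0 0.1;2 0.67 0 0 0 0 0.1;3.5 1.17 0 0 0 0 0.1;5 1.67 0 0 0 0 0.1;6.5 2.17 0 0 0 0 0.1;8 2.67 0 0 0 0 0.1;9.3 3.1 0 0 0 0 0.1;10.4 3.47 0 0 0 0 0.1'
python3 -m handwheel '1.2 0.4 0 0 0 0 0.1;2.6 0.87 0 0 0 0 0.1;4.2 1.4 0 0 0 0 0.1;5.8 1.94 0 0 0 0 0.1;7.4 2.47 0 0 0 0 0.1;8.8 2.94 0 0 0 0 0.1;9.8 3.27 0 0 0 0 0.1;10.4 3.47 0 0 0 0 0.1'
python3 -m handwheel '0 0 0 0 0 0 0.1;0 0 0 0 0 0 0.1'
python3 - <<'E'
from m import *
w=get_image('wrist');t=get_image('top');sd=get_image('side');pickle.dump((w,t,sd),open('d3.pkl','wb'))
s=status.observe();g=s['position'];R=s['tool_rot'];th=np.arctan2(R[1,1],R[0,1])
p,_=fit(rack,(.45,.3,1.6))
c,sn=np.cos(p[2]),np.sin(p[2]);q=g[:2]-p[:2]
print(g,np.degrees(th),'crossbar in rack',c*q[0]+sn*q[1],-sn*q[0]+c*q[1])
a=cv2.resize(t['color'][120:270,160:440],(790,423),interpolation=2)
b=cv2.resize(w['color'],(256,160));a[263:423,534:790]=b
cv2.imwrite('pics/p4.png',np.clip(1.5*a[:,:,::-1],0,255).astype('uint8'))
E
```

```text
time_s: 7.87
position: [0.581, -0.1469, 0.002]
tool_rot: [[-0.949, -0.316, -0.003], [-0.316, 0.949, -0.001], [0.003, 0.0, -1.0]]
ft_force: [-7.2, -2.1, 9.5]
grip_width: 0.0156
gripper_force: 50.0
time_s: 8.53
position: [0.6853, -0.1124, 0.002]
tool_rot: [[-0.949, -0.316, -0.002], [-0.316, 0.949, -0.001], [0.002, -0.0, -1.0]]
ft_force: [-6.6, -2.6, 10.1]
grip_width: 0.0162
gripper_force: 50.0
time_s: 8.7
position: [0.686, -0.1122, 0.0021]
tool_rot: [[-0.949, -0.315, 0.001], [-0.315, 0.949, -0.0], [-0.001, -0.001, -1.0]]
ft_force: [3.0, 1.0, 4.6]
grip_width: 0.0157
gripper_force: 49.6
[ 0.68584338 -0.11222518  0.00205755] 108.36460286545109 crossbar in rack -0.42172566442514936 -0.01574435819563308
```

View pics/p4.png

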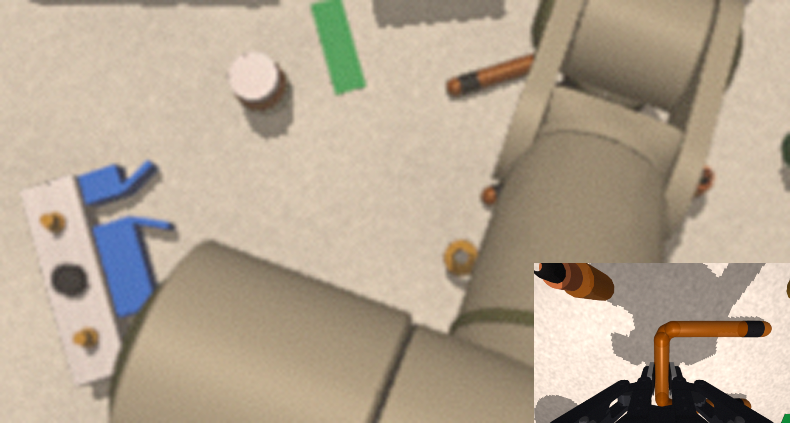

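Both tips are visible, right at (450,88) and left at (485,194) in the crop. The weight at (460,258) lies about 25 mm outside the left leg. Now forward along the lane.

```bash
python3 -m handwheel '-0.3 0.8 0 0 0 0 0.1;-0.7 2 0 0 0 0 0.1;-1.15 3.4 0 0 0 0 0.1;-1.6 4.8 0 0 0 0 0.1;-2.1 6.2 0 0 0 0 0.1;-2.5 7.5 0 0 0 0 0.1;-2.8 8.4 0 0 0 0 0.1;-3 8.8 0 0 0 0 0.1'
python3 -m handwheel '-0.3 0.8 0 0 0 0 0.1;-0.7 2 0 0 0 0 0.1;-1.15 3.4 0 0 0 0 0.1;-1.6 4.8 0 0 0 0 0.1;-2.1 6.2 0 0 0 0 0.1;-2.5 7.5 0 0 0 0 0.1;-2.8 8.4 0 0 0 0 0.1;-3 8.8 0 0 0 0 0.1'
python3 -m handwheel '0 0 0 0 0 0 0.1;0 0 0 0 0 0 0.1'
python3 - <<'E'
from m import *
w=get_image('wrist');t=get_image('top');sd=get_image('side');pickle.dump((w,t,sd),open('d4.pkl','wb'))
s=status.observe();g=s['position'];R=s['tool_rot'];th=np.arctan2(R[1,1],R[0,1])
p,_=fit(rack,(.45,.3,1.6))
c,sn=np.cos(p[2]),np.sin(p[2]);q=g[:2]-p[:2]
print(g,np.degrees(th),'crossbar in rack',c*q[0]+sn*q[1],-sn*q[0]+c*q[1])
a=cv2.resize(sd['color'][100:250,160:400],(640,400),interpolation=2)
b=cv2.resize(t['color'][150:270,160:352],(320,200),interpolation=2)
f=np.zeros((600,640,3),np.uint8);f[:400]=a;f[400:,:320]=b;f[400:,320:]=cv2.resize(w['color'],(320,200))
cv2.imwrite('pics/p5.png',np.clip(1.5*f[:,:,::-1],0,255).astype('uint8'))
E
```

```text
time_s: 9.52
position: [0.655, -0.0226, 0.002]
tool_rot: [[-0.949, -0.316, -0.0], [-0.316, 0.949, -0.001], [0.0, -0.001, -1.0]]
ft_force: [2.1, -3.7, 4.0]
grip_width: 0.0159
gripper_force: 49.4
time_s: 10.18
position: [0.625, 0.0655, 0.002]
tool_rot: [[-0.949, -0.316, 0.0], [-0.316, 0.949, -0.001], [0.0, -0.001, -1.0]]
ft_force: [2.2, -3.8, 5.9]
grip_width: 0.0159
gripper_force: 49.5
time_s: 10.35
position: [0.6248, 0.0659, 0.002]
tool_rot: [[-0.949, -0.316, -0.001], [-0.316, 0.949, 0.001], [0.0, 0.001, -1.0]]
ft_force: [-0.9, 4.1, 8.1]
grip_width: 0.0163
gripper_force: 49.7
[0.62474546 0.06587239 0.00199079] 108.39141345263701 crossbar in rack -0.23344091880272444 -0.014998614945398142
```

View pics/p5.png

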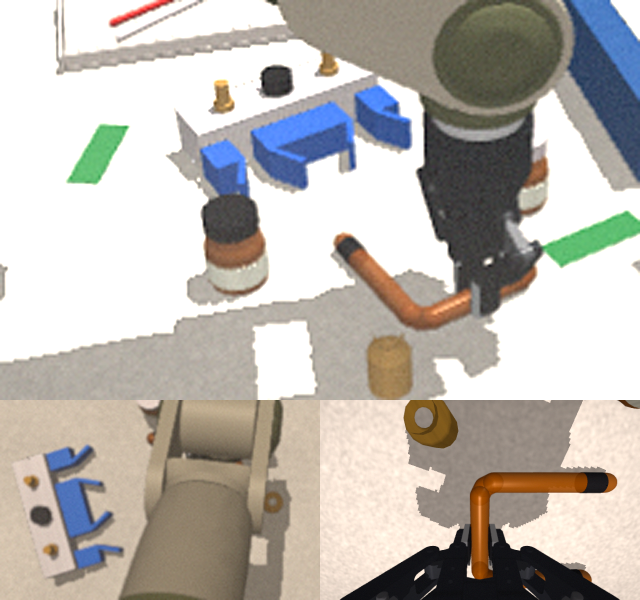

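The U's left tip at (343,243) heads into the left notch, and the weight and both jars are clear and standing. I'll check the block pose against the side view before inserting: centre-block top corners at crop (252,130), (282,153), (352,124) and (327,104).

```bash
python3 - <<'E'
from m import *
w,t,sd=pickle.load(open('d4.pkl','rb'))
p,_=fit(rack,(.45,.3,1.6))
D=lambda x,y:(160+(x+.5)/2.6667-.5,100+(y+.5)/2.6667-.5)
rs=[(sd,D(x,y),np.array(l)*m) for x,y,l in [(252,130,(35,41.5,30)),(282,153,(0,41.5,30)),(352,124,(0,-41.5,30)),(327,104,(35,-41.5,30))]]
q,r=fit(rs,p);print(p,q,r.round(1).tolist())
q,r=fit(rs+rack,p);print(q,np.degrees(q[2]))
def P(p,l):
    c,s=np.cos(p[2]),np.sin(p[2]); return [p[0]+c*l[0]-s*l[1],p[1]+s*l[0]+c*l[1],l[2]]
for _,_,l in rs: print(((proj(sd,P(p,l))-[160,100]+.5)*2.6667).round(0))
g=[.6247,.0659];th=np.radians(108.4)
tip=P([g[0]+.056*np.cos(th),g[1]+.056*np.sin(th),th],[.065,.0525,.009]);print('tipL pred side',((proj(sd,tip)-[160,100]+.5)*2.6667).round(0))
a=sd['color'][110:185,210:325]
a=cv2.resize(a,(798,520),interpolation=cv2.INTER_CUBIC)
for _,_,l in rs:
    u=(proj(sd,P(p,l))-[210,110]+.5)*6.94-.5
    cv2.circle(a,tuple(int(v) for v in u),3,(255,0,0),-1)
cv2.imwrite('pics/rk.png',np.clip(1.3*a[:,:,::-1],0,255).astype('uint8'))
E
```

```text
[0.53566404 0.28216877 1.89731336] [0.53991977 0.28230082 2.0382337 ] [[0.2, 2.7], [-2.3, 0.6], [0.2, -2.4], [0.7, -0.9]]
[0.53607353 0.28205344 1.90113824] 108.92719770433467
[250. 134.]
[268. 153.]
[352. 122.]
[333. 104.]
tipL pred side [338. 239.]
```

View pics/rk.png

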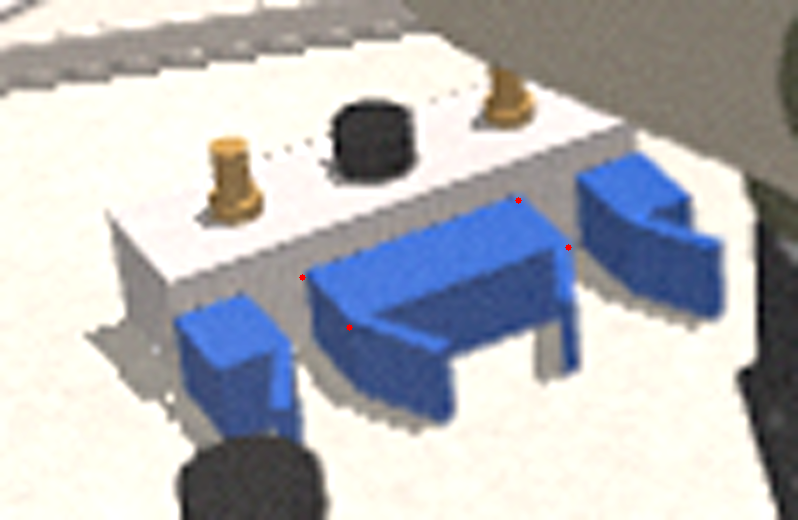

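The overlay dots fall on the block corners, so the block pose holds to about 1 mm. I'll centre, then enter the lips gently with reduced grip.

```bash
python3 -m handwheel '-0.4 0.5 0 0 0 0.4 0.1;-1 1.3 0 0 0 0.4 0.1;-1.7 2.3 0 0 0 0.4 0.1;-2.3 3.2 0 0 0 0.4 0.1;-2.7 3.8 0 0 0 0.4 0.1;-2.85 4.05 0 0 0 0.4 0.1;-2.85 4.05 0 0 0 0.4 0.1' 35
python3 -m handwheel '-0.2 0.6 0 0 0 0 0.1;-0.5 1.5 0 0 0 0 0.1;-0.9 2.6 0 0 0 0 0.1;-1.25 3.7 0 0 0 0 0.1;-1.6 4.7 0 0 0 0 0.1;-1.8 5.3 0 0 0 0 0.1;-1.9 5.7 0 0 0 0 0.1;-1.9 5.7 0 0 0 0 0.1'
python3 -m handwheel '-0.15 0.4 0 0 0 0 0.1;-0.3 0.85 0 0 0 0 0.1;-0.45 1.3 0 0 0 0 0.1;-0.6 1.75 0 0 0 0 0.1;-0.7 2.1 0 0 0 0 0.1;-0.8 2.35 0 0 0 0 0.1;-0.8 2.35 0 0 0 0 0.1'
python3 - <<'E'
from m import *
s=status.observe();g=s['position'];R=s['tool_rot'];th=np.arctan2(R[1,1],R[0,1])
p,_=fit(rack,(.45,.3,1.6))
c,sn=np.cos(p[2]),np.sin(p[2]);q=g[:2]-p[:2]
print(g,np.degrees(th),'crossbar in rack',c*q[0]+sn*q[1],-sn*q[0]+c*q[1])
E
```

```text
time_s: 11.08
position: [0.5962, 0.1059, 0.002]
tool_rot: [[-0.947, -0.322, -0.001], [-0.322, 0.947, 0.0], [0.001, 0.0, -1.0]]
ft_force: [-0.4, 0.8, 6.8]
grip_width: 0.0159
gripper_force: 49.7
time_s: 11.75
position: [0.5773, 0.1628, 0.002]
tool_rot: [[-0.947, -0.323, -0.0], [-0.323, 0.947, -0.0], [0.001, -0.0, -1.0]]
ft_force: [0.1, 1.9, 7.4]
grip_width: 0.016
gripper_force: 49.7
time_s: 12.33
position: [0.5696, 0.1858, 0.002]
tool_rot: [[-0.947, -0.322, -0.0], [-0.322, 0.947, -0.001], [0.0, -0.001, -1.0]]
ft_force: [0.9, -0.7, 7.5]
grip_width: 0.0159
gripper_force: 49.7
[0.56962794 0.18576443 0.00199835] 108.79625642362244 crossbar in rack -0.10220462140992999 -0.001248118930227922
```

```bash
python3 -m handwheel '-0.1 0.3 0 0 0 0 0.1;-0.2 0.6 0 0 0 0 0.1;-0.3 0.9 0 0 0 0 0.1;-0.4 1.1 0 0 0 0 0.1;-0.45 1.3 0 0 0 0 0.1;-0.5 1.45 0 0 0 0 0.1;-0.5 1.45 0 0 0 0 0.1'
python3 -m handwheel '-0.05 0.1 0 0 0 0 0.1;-0.07 0.2 0 0 0 0 0.1;-0.1 0.3 0 0 0 0 0.1;-0.1 0.3 0 0 0 0 0.1'
python3 - <<'E'
from m import *
s=status.observe();g=s['position'];R=s['tool_rot'];th=np.arctan2(R[1,1],R[0,1])
p,_=fit(rack,(.45,.3,1.6))
c,sn=np.cos(p[2]),np.sin(p[2]);q=g[:2]-p[:2]
print(g,np.degrees(th),s['ft_force'],'crossbar in rack',c*q[0]+sn*q[1],-sn*q[0]+c*q[1])
w=get_image('wrist');t=get_image('top');sd=get_image('side')
f=np.zeros((600,800,3),np.uint8)
f[:330,:400]=cv2.resize(sd['color'][100:199,210:330],(400,330),interpolation=2);f[:330,400:]=cv2.resize(t['color'][165:264,160:280],(400,330),interpolation=2);f[330:,:400]=cv2.resize(w['color'],(400,270))
cv2.imwrite('pics/p6.png',np.clip(1.5*f[:,:,::-1],0,255).astype('uint8'))
E
```

```text
time_s: 12.92
position: [0.5647, 0.2, 0.002]
tool_rot: [[-0.947, -0.322, -0.0], [-0.322, 0.947, -0.001], [0.0, -0.001, -1.0]]
ft_force: [1.1, -2.4, 6.5]
grip_width: 0.0158
gripper_force: 49.7
time_s: 13.25
position: [0.5638, 0.2027, 0.002]
tool_rot: [[-0.947, -0.322, -0.0], [-0.322, 0.947, -0.001], [0.0, -0.001, -1.0]]
ft_force: [1.2, -4.0, 7.4]
grip_width: 0.0158
gripper_force: 49.7
[0.5637559  0.20274834 0.00199841] 108.7813204449932 [ 1.21681377 -3.99347487  7.37573695] crossbar in rack -0.08423461864656664 -0.0011338418552271044
```

View pics/p6.png

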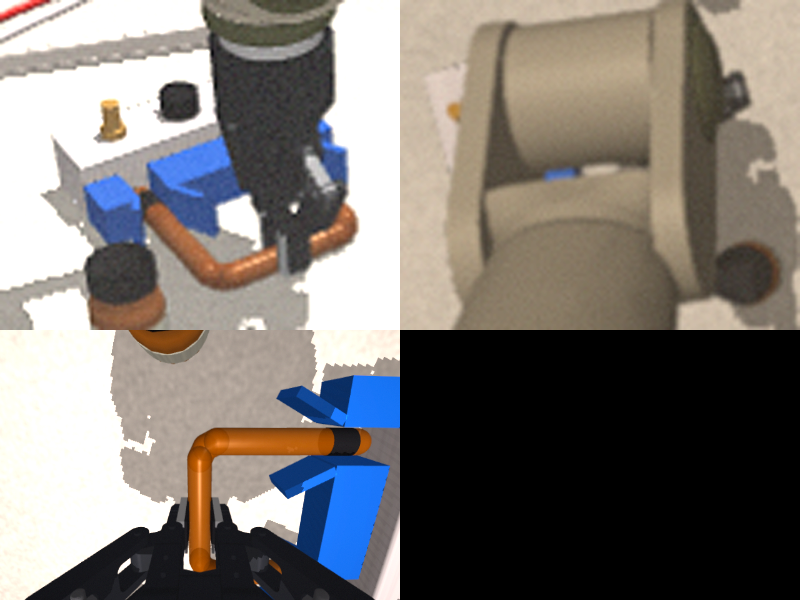

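The left tip is in its notch but still shows a gap to the end wall, and the force is only 4 N. I'll push on until contact is felt.

```bash
python3 -m handwheel '-0.05 0.15 0 0 0 0 0.1;-0.1 0.3 0 0 0 0 0.1;-0.15 0.45 0 0 0 0 0.1;-0.15 0.45 0 0 0 0 0.1'
python3 -m handwheel '-0.05 0.15 0 0 0 0 0.1;-0.1 0.3 0 0 0 0 0.1;-0.1 0.3 0 0 0 0 0.1'
```

```text
time_s: 13.73
position: [0.5635, 0.2034, 0.002]
tool_rot: [[-0.947, -0.322, 0.001], [-0.322, 0.947, -0.007], [0.001, -0.007, -1.0]]
ft_force: [4.7, -24.1, 5.7]
grip_width: 0.0162
gripper_force: 49.7
time_s: 13.98
position: [0.5635, 0.2037, 0.002]
tool_rot: [[-0.947, -0.322, 0.002], [-0.322, 0.947, -0.012], [0.001, -0.012, -1.0]]
ft_force: [8.4, -39.4, 5.0]
grip_width: 0.0161
gripper_force: 49.9
```

A firm stop at the expected depth. I'll relax the push, release, rise and look.

```bash
python3 -m handwheel '0.1 -0.3 0 0 0 0 0.1;0.2 -0.6 0 0 0 0 0.1;0.2 -0.6 0 0 0 0 0.3;0.2 -0.6 0 0 0 0 0.5;0.2 -0.6 0 0 0 0 0.5;0.2 -0.6 0 0 0 0 0.5;0.2 -0.6 0 0 0 0 0.5'
python3 -m handwheel '0 0 1 0 0 0 0.5;0 0 3 0 0 0 0.5;0 0 6 0 0 0 0.5;0 0 10 0 0 0 0.5;0 0 14 0 0 0 0.5;3 -9 17 0 0 0 0.5;3 -9 17 0 0 0 0.5;3 -9 17 0 0 0 0.5'
python3 -m handwheel '0 0 0 0 0 0 0.5;0 0 0 0 0 0 0.5'
python3 - <<'E'
from m import *
w=get_image('wrist');t=get_image('top');sd=get_image('side');pickle.dump((w,t,sd),open('d5.pkl','wb'))
f=np.zeros((600,800,3),np.uint8)
f[:330,:400]=cv2.resize(sd['color'][100:199,210:330],(400,330),interpolation=2);f[:330,400:]=cv2.resize(t['color'][165:264,160:280],(400,330),interpolation=2);f[330:,:432]=cv2.resize(w['color'],(432,270));f[330:,432:]=cv2.resize(t['color'],(368,270))
cv2.imwrite('pics/p7.png',np.clip(1.5*f[:,:,::-1],0,255).astype('uint8'))
E
```

```text
time_s: 14.57
position: [0.5629, 0.2052, 0.0015]
tool_rot: [[-0.946, -0.323, -0.001], [-0.323, 0.946, -0.0], [0.001, 0.0, -1.0]]
ft_force: [-0.3, -0.2, 0.7]
grip_width: 0.0425
gripper_force: 0.0
time_s: 15.23
position: [0.5949, 0.1114, 0.1749]
tool_rot: [[-0.947, -0.32, 0.005], [-0.32, 0.947, -0.001], [-0.004, -0.003, -1.0]]
ft_force: [1.4, -0.9, 0.1]
grip_width: 0.0424
gripper_force: 0.0
time_s: 15.4
position: [0.5932, 0.1145, 0.1721]
tool_rot: [[-0.947, -0.321, -0.0], [-0.321, 0.947, 0.0], [-0.0, 0.0, -1.0]]
ft_force: [1.1, 0.4, -0.5]
grip_width: 0.0428
gripper_force: 0.0
```

View pics/p7.png

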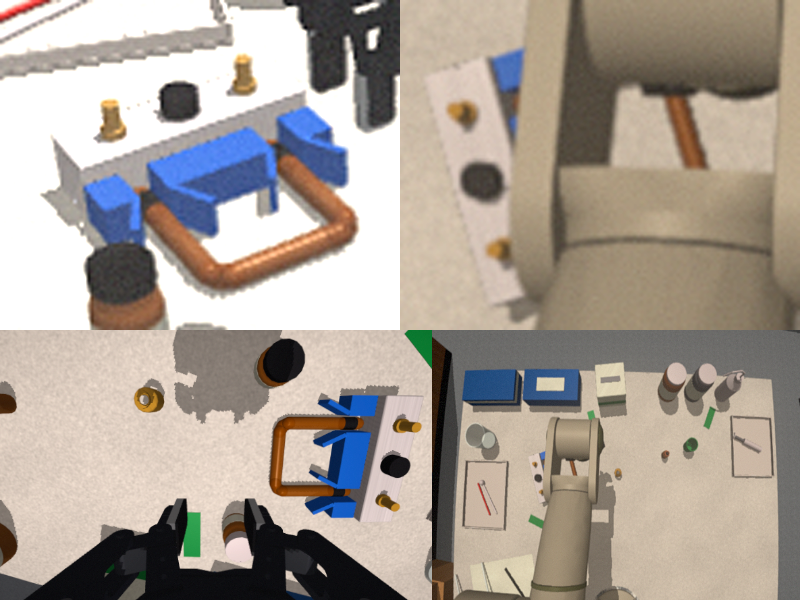

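I have viewed 13 pictures, which is over the allowed 10, so from here I work on numbers only. The last picture shows both tips inside the notches with nothing tipped. I'll check the seating in the wrist image by colour segmentation, using the blue centre block (front edge at rack x=0, z=30) as the reference.

```bash
python3 - <<'E'
from m import *
w,t,sd=pickle.load(open('d5.pkl','rb'))
p,_=fit(rack,(.45,.3,1.6)); c,s=np.cos(p[2]),np.sin(p[2])
def toR(im,mask,z):
    v,u=np.nonzero(mask); P=np.array([atz(im,a,b,z)[:2] for a,b in zip(u,v)])-p[:2]
    return np.c_[P@[c,s],P@[-s,c]]*1000
for n,im in(('wrist',w),('side',sd)):
    h=cv2.cvtColor(im['color'],cv2.COLOR_RGB2HSV); H,S,V=cv2.split(h)
    o=toR(im,(H<18)&(S>130)&(V>30),.009); b=toR(im,(H>100)&(H<125)&(S>130)&(V>60),.030)
    print(n)
    for y0 in(-40,-25,-10,10,25,40):
        k=o[(abs(o[:,1]-y0)<4)&(o[:,0]<-55)&(o[:,0]>-120)]
        if len(k)>5: print(' bar y',y0,np.percentile(k[:,0],[1,50,99]).round(1))
    for x0 in(-65,-45):
        for sg in(1,-1):
            k=o[(abs(o[:,0]-x0)<4)&(sg*o[:,1]>30)&(abs(o[:,1])<80)]
            if len(k)>5: print(' leg x',x0,sg,np.percentile(k[:,1],[1,50,99]).round(1))
    for sg in(1,-1):
        k=o[(abs(o[:,1]-sg*52.5)<5)&(o[:,0]>-60)&(o[:,0]<60)]
        if len(k)>5: print(' tip',sg,np.percentile(k[:,0],[98,99.5]).round(1))
    k=b[(abs(b[:,1])<10)&(abs(b[:,0])<60)]; print(' blue top x range',np.percentile(k[:,0],[1,99]).round(1))
    k=b[(abs(b[:,0]-15)<5)&(abs(b[:,1])<52)]; print(' blue y range',np.percentile(k[:,1],[1,99]).round(1))
B0=dict(dropper=((.6155,-.2034,.072)),white=(.6949,.1848,.068),black=(.4544,.1441,.068),weight=(.543,.003,.04),beaker=(.6506,-.3112,.065))
a,bb=d['side']['color'].astype(int),sd['color'].astype(int)
for k,v in B0.items():
    u,vv=proj(sd,v).astype(int); print(k,(u,vv),'side mean abs change',np.abs(a[vv-12:vv+18,u-15:u+15]-bb[vv-12:vv+18,u-15:u+15]).mean().round(1))
E
```

```text
wrist
 bar y -40 [-92.8 -82.8 -56.5]
 bar y -25 [-93.  -84.6 -76.1]
 bar y -10 [-93.1 -84.7 -76.2]
 bar y 10 [-93.5 -85.  -76.2]
 bar y 25 [-93.5 -84.8 -76.3]
 bar y 40 [-93.6 -84.3 -73.7]
 leg x -65 1 [44.2 52.4 60.4]
 leg x -65 -1 [-60.9 -51.6 -43.6]
 leg x -45 1 [44.3 52.4 60.5]
 leg x -45 -1 [-61.  -52.3 -43.7]
 tip 1 [35.7 37. ]
 tip -1 [35.2 36.9]
 blue top x range [ 0.4 35.4]
 blue y range [-40.1  42.1]
side
 bar y -40 [-89.7 -81.1 -72.3]
 bar y -25 [-87.4 -82.4 -72.3]
 bar y -10 [-91.6 -82.4 -72.4]
 bar y 10 [-92.  -82.5 -71.9]
 bar y 25 [-89.8 -83.1 -71.4]
 bar y 40 [-92.4 -77.6 -58.2]
 leg x -65 1 [38.9 46.8 54.6]
 leg x -65 -1 [-64.7 -57.8 -47.6]
 leg x -45 1 [41.4 48.5 55.8]
 leg x -45 -1 [-63.4 -59.2 -51.6]
 tip 1 [15.  31.6]
 tip -1 [13.9 16.7]
 blue top x range [-31.5  35.7]
 blue y range [-41.2  41. ]
dropper (np.int64(379), np.int64(297)) side mean abs change 3.9
white (np.int64(354), np.int64(150)) side mean abs change 3.2
black (np.int64(246), np.int64(179)) side mean abs change 10.1
weight (np.int64(304), np.int64(229)) side mean abs change 18.3
beaker (np.int64(429), np.int64(356)) side mean abs change 3.6
```

The cross-bar is at rack x = -85 mm (home is -86), legs at ±52.4 mm, and both tips at the end walls within about 1 mm. The bystanders look unchanged, with arm shadow explaining the larger differences at the black jar and weight. Handing in.

```bash
python3 -c "
from rig import env
print(env.close_job())"
```

```text
the job is handed in; nothing more can be done
None
```

The job is handed in: by the wrist camera both ends of the U-tube sit within about 1 mm of home in their notches at about 15 s, with the bystanders apparently undisturbed, but no verdict came back, and I viewed 13 pictures, three over the limit of 10.

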